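Close up the stack of parts trays for the cleaning machine

TASK

Get the parts carrier ready for the cleaning machine: the first tray is already in it, so set the second tray on top of it with its pull tab at the opposite end from the first one's, let go, and press down on its cross bar until it snaps past the spring clips and you feel it lie flat. Only then add the cover, turned so that its tab is again at the opposite end from the second tray's, let go and press it down flat under its clips in the same way. Leave the other things on the bench where they are.

Things in the scene. Friction and masses are not known exactly. Their poses are not given: they have to be found in the camera images.
- carrier: Stainless carrier, fixed: base plate 96 (x) x 112 (y) mm, top at z = 8 mm, four corner guides upright to z = 82 mm, then flared out to 93 mm, two dark spring clips on each x side. Origin: centre of its underside on the bench, z up. The first tray (like wash_tray) is in it, rim top at z = 32 mm, tab at +y. The guides leave 67 x 93 mm for the 64 x 90 mm rims, open mid-end for the tabs.
- wash_tray: Second tray, loose: stainless, mesh floor, rim 64 (x) x 90 (y) x 4 mm, 24 mm high, about 0.12 kg. Origin: centre of its underside, z up. A solid cross bar along x, 12 mm wide in y, z = 8 to 23 mm, is the place to grip (fingers closing along y) and press. On either side of it lies a pocket 50 (x) x 32 (y) mm, floor at z = 3 mm. At +y a pull tab 18 mm wide reaches y = 58 and z = 53 mm.
- tray_bar (a point): Middle of the top of the second tray's cross bar, 23 mm above its underside.
- tray_tab (a point): Top of the second tray's pull tab, at its +y end (y = 56.5, z = 53 mm from its origin).
- cover: Perforated stainless cover, loose: plate 64 (x) x 90 (y) mm, top at z = 18 mm, on a skirt, about 0.11 kg. Origin: centre of the skirt's underside, z up. Handle bar along x, 50 mm long, 12 mm wide in y, z = 22 to 34 mm: grip (fingers closing along y) and press here. Ears reach x = 37 (at y = 11) and x = -37 mm (at y = -11). At +y a pull tab 18 mm wide reaches y = 58, z = 33 mm.
- cover_bar (a point): Middle of the top of the cover's handle bar, 34 mm above its underside.
- cover_tab (a point): Top of the cover's pull tab, at its +y end (y = 56.5, z = 33 mm from its origin).
- first_tab (a point): Top of the first tray's pull tab in the carrier, at the carrier's +y end, 61 mm above the bench.
- watch_head_3: Bystander: watch head without strap, 44 x 37 x 10 mm, loose on the bench; origin at its underside.
- loupe_b: Bystander: black eye loupe, 35 mm across and 29 mm high, loose; origin at its underside.
- tape_roll: Bystander: roll of tape lying flat, 52 mm across and 15 mm high, loose; origin at its underside.
- driver_2: Bystander: small screwdriver, 102 mm long and 11 mm thick, lying loose; origin at its underside.
- tray_seat (a point): Carrier frame, z = 32 mm on its axis: where the second tray's origin is when it lies flat (its +y then along the carrier's -y). Lowered without force the tray stops on the flares of the two lower clips about 11 mm higher; about 5 to 10 N straight down on its bar snaps it home. Tray tabs at one end, one above the other, foul: the upper tray then cannot lie flat.
- cover_seat (a point): Carrier frame, z = 56 mm on its axis: where the cover's origin is when it lies flat on the second tray (its +y along the carrier's +y). Lowered without force the cover's ears stop on the flares of the two taller clips about 11 mm higher; about 5 to 10 N straight down on its bar snaps it home.

How it is judged:
On the way, in this order (a step that is already met when the one before it is completed fails the run):
1. the second tray rests in the carrier above the first, let go, its tab at the end opposite the first one's (horizontal distance between wash_tray and carrier below 0.008 m and z of wash_tray in the frame of carrier below 0.054 m and y of tray_tab in the frame of carrier below -0.03 m and contact force between the fingers and wash_tray below 0.2 N), for 0.1 s.
2. the second tray is pressed down with the fingers and lies flat, while the cover is still off (contact force between the fingers and wash_tray above 2 N and z of wash_tray in the frame of carrier below 0.034 m and angle between wash_tray's own z axis and vertical below 0.035 rad and horizontal distance between cover and carrier above 0.1 m), for 0.15 s.
3. the cover rests on the carrier above the second tray, let go, its tab at the end opposite the second tray's (horizontal distance between cover and carrier below 0.008 m and z of cover in the frame of carrier below 0.078 m and y of cover_tab in the frame of carrier above 0.03 m and contact force between the fingers and cover below 0.2 N), for 0.1 s.
4. the cover is pressed down with the fingers and lies flat (contact force between the fingers and cover above 2 N and z of cover in the frame of carrier below 0.058 m and angle between cover's own z axis and vertical below 0.035 rad), for 0.15 s.
At the end, for the whole second after the job is handed in: The second tray lies flat on the first (within 2 mm of its seat and 2 degrees) with its tab at the opposite end, the cover lies flat on the second tray likewise with its tab at the first tray's end, both within 4 mm of the carrier's middle and at rest (horizontal distance between each of wash_tray, cover and carrier below 0.004 m and z of wash_tray in the frame of carrier below 0.034 m and angle between each of wash_tray, cover's own z axis and vertical below 0.035 rad and y of tray_tab in the frame of carrier below -0.03 m and z of cover in the frame of carrier below 0.058 m and y of cover_tab in the frame of carrier above 0.03 m and linear speed of each of cover, wash_tray below 0.01 m/s); the robot touches nothing.
It fails at once if a bystander (watch head, loupe, tape roll or screwdriver) is moved by more than 30 mm (distance of any of watch_head_3, loupe_b, tape_roll, driver_2 from where it was at the start of the episode above 0.03 m).
It also fails if it takes over 61 s, if anything falls off the work surface, if the arm or the gripper's body presses on something with over 40 N, if the wrist force passes 120 N, or if a joint passes its speed limit or range.

ROBOT

A 6-joint arm with a two-finger parallel gripper is mounted at the origin on the work surface; the furniture and walls round the work are solid. World frame = base frame: x ahead of the robot, y to its left, z up, the work surface at z = 0. Lengths are in m, angles in rad, forces in N, time in s.
With the tool pointing down it reaches from about 0.35 to 0.725 m from the base axis. Payload 6 kg.
Tool frame: the origin (TCP) lies at the very end of the fingers, on their centre line; the grasp point (between the pads) lies 19 mm behind it; z points along the fingers, y is the line along which they close (so a half turn about z gives the same grasp; the last joint's range is limited). The gripper opens to 85 mm and grips with 20 to 120 N. Pads are 22 mm wide; open, the fingers measure 114 mm over their backs; the gripper's body (76 mm by 85 mm) begins 54 mm behind the grasp point. The pads swing forward as they close: fully open they stand 13 mm farther back than shut.
Start: joints at [1.593, 0.04, 0.085, 0, -1.615, -0.334], TCP at [0.184, 0.571, 0.231] pointing down, gripper open.
Joint ranges: [-2.56, 2.56], [-1.29, 2.01], [-1.08, 1.49], [-3.29, 1.98], [-2.81, -0.18], [-2.99, 2.99]. Speed limits (rad/s): [2.57, 2.57, 3.01, 3.14, 3.14, 3.14].

INTERFACE

Orientations are given as [roll, pitch, yaw] about the fixed x, y, z axes, in that order (R = Rz(yaw) Ry(pitch) Rx(roll)).
In Python, from workcell import env, imaging gives the robot as it stands.
- The arm moves only by the shell command python3 -m inch 'ROWS' [FORCE]. ROWS is JSON, a list that holds one entry, the list of rows, each a list of 7 numbers: the finger opening in m, from 0 to 0.0854, then the shift along the tool's x, y, z in m, then the turn, a rotation vector about the tool's x, y, z in rad. In form: [[[claw, tx, ty, tz, wx, wy, wz], ...]]. A call has 1 to 12 rows; each row is the pose to reach, as a shift and turn from the pose commanded when the call began, along the tool's axes at that moment; what a row does not reach only later rows make up. A row lasts 1/8 s, in which the tool goes at most 62.5 mm and 10.7 degrees, less where a joint would pass 70% of its speed; a pose out of reach is approached as far as the arm can. A call with a gripper value outside its range is refused whole. The fingers move at their own pace and stop on an object; FORCE is the grip in N (left out, the last holds). Time passes only in rows, so rows that repeat a pose let the fingers close. It gives the time, the measured TCP pose, the force, the opening and the grip force at its end, in the units of the state.
- env.state(): the state, without advancing time (a new reading comes with each control period).
- imaging.camera(name): name is "side" or "top"; returns a dict with "pixels" (384x512x3 uint8, red, green, blue), "range_z" (384x512 float32, m along the optical axis (not along the pixel's ray), 0 where there is no reading), "fov_y" (degrees; the focal length in pixels is half the picture's height over the tangent of half this angle, whatever the lens; pixels are square), "cx", "cy" (the principal point, pixels), "k1" (the pictures are not rectified: a ray, as slopes to the right and down, at radius r is drawn at 1 + k1 r^2 times it, then the intrinsics apply), "R" (3x3) and "t" (3): a world point X has camera coordinates R X + t. Camera axes: x right, y down, z forward; pixel columns grow to the right and rows downward; lengths in m; the calibration is good to about 2 mm. A picture is of the moment at which its call begins.
- env.hand_in(): hands the job in; it is judged then, once.
The state is a dict: "t": time; "joints": joint angles; "joint_velocities": joint speeds; "joint_torque": joint torques, N m; "eef_pos": TCP position; "eef_rot": TCP orientation; "wrist_force": force on the tool from outside, world axes, zero at the start; "torque": the same for the moment, N m; "opening": finger opening in m; "grasp_force": force on a finger pad.
Only numpy, scipy, OpenCV 4.12 (cv2) and the standard library are available. Lean on these libraries where they do the work, as an engineer would, in place of code of your own. Each camera call takes 0.05 s, during which the arm holds its last target. There are 200 camera calls.

## Working session

There is one attempt and no reset: what is moved stays moved. The work goes in short steps, Python scripts to look and compute and a shell command to move; the robot and the scene stay as the last step left them, time stands still between calls to the robot, and variables do not carry over. Pictures are saved under pics/ and viewed, at most 10 in all, crops included, and the job is handed in when it is done.

```bash
ls; mkdir -p pics; cat > h.py <<'E'
import numpy as np, cv2
from workcell import env, imaging
def load(n):
    d=np.load(f'{n}.npy',allow_pickle=True).item(); return d
def snap(n,f):
    d=imaging.camera(n); np.save(f'{f}.npy',d,allow_pickle=True); return d
def world(d):
    h,w=d['range_z'].shape; f=h/2/np.tan(np.radians(d['fov_y'])/2)
    u,v=np.meshgrid(np.arange(w),np.arange(h))
    K=np.array([[f,0,d['cx']],[0,f,d['cy']],[0,0,1.]])
    p=np.stack([u,v],-1).reshape(-1,1,2).astype(float)
    r=cv2.undistortPoints(p,K,np.array([d['k1'],0,0,0.])).reshape(h,w,2)
    z=d['range_z'][...,None]
    X=np.concatenate([r*z,z],-1)
    return (X-d['t'])@d['R']
E
python3 - <<'E'
from h import *
for n in('top','side'):
    d=snap(n,n+'0'); cv2.imwrite(f'pics/{n}0.png',d['pixels'][...,::-1])
    print(n,d['fov_y'],d['cx'],d['cy'],d['k1'],-d['R'].T@d['t'],d['R'].round(2).tolist())
s=env.state();print(s)
E
```

```text
pics
top 44.557107871236596 251.32008582951076 190.05534339862953 0.02193567796699945 [0.29080353 0.00193188 1.14214198] [[0.02, -1.0, -0.01], [-0.98, -0.02, -0.21], [0.21, 0.01, -0.98]]
side 54.05595436465864 259.1307013267983 191.2984674659051 -0.07743599392002523 [0.40223351 0.63774381 0.63904401] [[-0.99, -0.14, -0.01], [-0.08, 0.66, -0.75], [0.11, -0.74, -0.66]]
{'t': 0.1, 'joints': array([ 1.59268717e+00,  4.07659326e-02,  8.39174459e-02, -4.17781651e-04,
       -1.61550242e+00, -3.33686994e-01]), 'joint_velocities': array([ 6.34677861e-05, -1.14234510e-03,  1.67386664e-03,  1.60984625e-03,
        1.26172914e-03, -1.57856374e-03]), 'joint_torque': array([-4.61118791e-03, -3.69338357e+01,  3.48280013e+01,  6.95202112e+00,
       -4.59033967e-03,  1.98380576e-06]), 'eef_pos': array([0.18390477, 0.57081118, 0.23037255]), 'eef_rot': array([ 3.13998712e+00, -1.14797077e-04, -3.11777715e-01]), 'wrist_force': array([-0.4723282 ,  0.15459881,  0.04506948]), 'torque': array([-0.0367672 , -0.02589891,  0.02391494]), 'grasp_force': 0.0, 'opening': 0.08520326423059561}
```

View pics/top0.png

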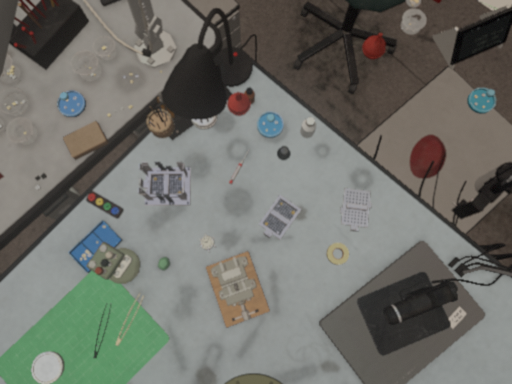

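View pics/side0.png

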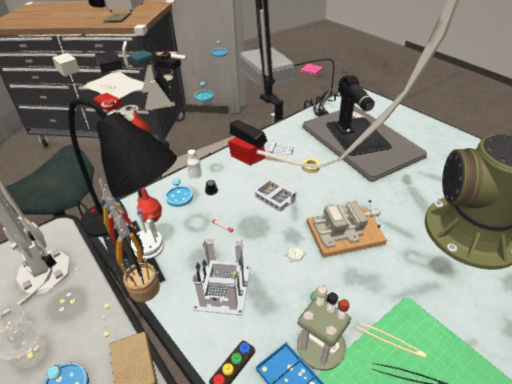

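The top view shows the carrier at (165,184), the tray at (281,217), the cover at (356,209), and bystanders at (207,242), (236,172), (284,153) and (338,254). The tabs need an enlarged crop.

```bash
python3 - <<'E'
from h import *
t=load('top0');s=load('side0')
def c(d,u,v,w,h): return cv2.resize(d['pixels'][v:v+h,u:u+w,::-1],(400,300),interpolation=cv2.INTER_CUBIC)
im=np.vstack([np.hstack([c(t,125,154,80,60),c(t,250,185,80,60)]),np.hstack([c(t,320,180,80,60),c(s,250,175,60,45)])])
cv2.imwrite('pics/crops.png',im)
W=world(t)
for n,u,v in(('bench',215,210),('carrier',165,184),('tray',281,217),('cover',356,209),('tape',338,247),('watch',207,242),('drv',236,172),('loupe',284,153)): print(n,W[v,u].round(3),t['range_z'][v,u])
E
```

```text
bench [ 0.488  0.103 -0.001] 1.1600364
carrier [0.543 0.223 0.035] 1.1372814
tray [ 0.469 -0.059  0.023] 1.1303334
cover [ 0.491 -0.24   0.027] 1.1296725
tape [ 0.4   -0.196  0.017] 1.1208106
watch [0.407 0.118 0.011] 1.1310117
drv [0.583 0.053 0.01 ] 1.1690998
loupe [ 0.627 -0.065  0.034] 1.153231
```

View pics/crops.png

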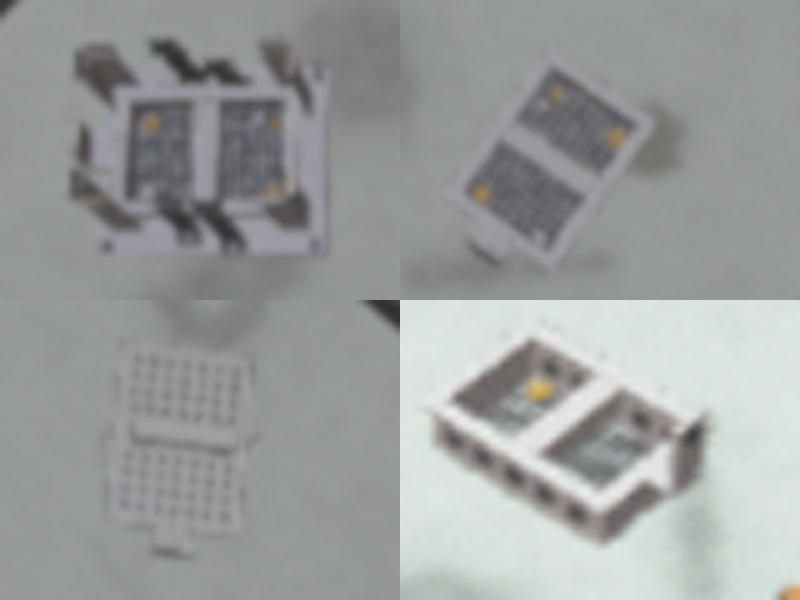

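The crops show the first tray's tab at the left (+y) end of the carrier, the second tray's tab at its lower-left end, and the cover's tab at its bottom end. Next I measure the poses from depth, with corners read by hand as a check.

```bash
cat >> h.py <<'E'
def rect(W,c,r,z0,z1):
    m=(np.hypot(W[...,0]-c[0],W[...,1]-c[1])<r)&(W[...,2]>z0)&(W[...,2]<z1)
    P=W[m][:,:2].astype(np.float32); R=cv2.minAreaRect(P*1000); return len(P),np.round(R[0],1),np.round(R[1],1),round(R[2],1)
def onplane(d,uv,z):
    h=d['range_z'].shape[0]; f=h/2/np.tan(np.radians(d['fov_y'])/2)
    K=np.array([[f,0,d['cx']],[0,f,d['cy']],[0,0,1.]])
    r=cv2.undistortPoints(np.array(uv,float).reshape(-1,1,2),K,np.array([d['k1'],0,0,0.])).reshape(-1,2)
    D=np.c_[r,np.ones(len(r))]@d['R']; C=-d['R'].T@d['t']
    return C+D*((z-C[2])/D[:,2])[:,None]
E
python3 - <<'E'
from h import *
for n in('top','side'):
    d=load(n+'0');W=world(d)
    print(n)
    print('tray',rect(W,(.469,-.059),.075,.018,.030))
    print('tray tab',rect(W,(.469,-.059),.075,.036,.060))
    print('cover',rect(W,(.485,-.24),.075,.013,.024))
    print('cover hi',rect(W,(.485,-.24),.075,.0275,.040))
    print('car rim',rect(W,(.543,.223),.075,.027,.037))
    print('car base',rect(W,(.543,.223),.09,.005,.012))
    print('car guides',rect(W,(.543,.223),.1,.065,.1))
    m=(np.hypot(W[...,0]-.543,W[...,1]-.223)<.1)&(W[...,2]>.05)&(W[...,2]<.1)
d=load('top0')
f=lambda L,ou,ov,pu,pv:[((u-pu+.5)/5-.5+ou,(v-pv+.5)/5-.5+ov) for u,v in L]
def show(n,P):
    print(n,(P.mean(0)*1000).round(1),[np.round(np.linalg.norm(P[i]-P[i-1])*1000,1) for i in range(len(P))],[np.degrees(np.arctan2(*(P[i]-P[i-1])[[1,0]])).round(1) for i in range(len(P))])
show('tray',onplane(d,f([(548,55),(655,122),(550,265),(452,195)],250,185,400,0),.024))
show('base',onplane(d,f([(328,66),(328,252),(98,252)],125,154,0,0),.008))
show('rim1',onplane(d,f([(114,87),(295,87)],125,154,0,0),.032))
show('bar1',onplane(d,f([(192,150),(216,150)],125,154,0,0),.031))
show('cover',onplane(d,f([(123,343),(253,354),(238,531),(110,522)],320,180,0,300),.018))
E
```

```text
top
tray (461, array([464.4, -53. ]), array([ 64. , 103.3]), 55.5)
tray tab (16, array([423. , -24.5]), array([16.1,  2.7]), 53.8)
cover (888, array([ 490.8, -239.6]), array([ 72.1, 104.1]), 78.2)
cover hi (123, array([ 473.2, -232.9]), array([49.1, 66.9]), 72.0)
car rim (411, array([543.6, 226. ]), array([101.2,  79.3]), 86.2)
car base (780, array([538.4, 226.2]), array([160.8, 167.7]), 11.6)
car guides (268, array([543.3, 222.5]), array([108.1,  81.5]), 89.4)
side
tray (368, array([462.9, -51.1]), array([ 65. , 103.7]), 55.0)
tray tab (30, array([422.3, -22.7]), array([17.4,  4.3]), 56.5)
cover (241, array([ 480.8, -235.3]), array([72.9, 87.7]), 75.9)
cover hi (56, array([ 468.6, -234.7]), array([48. , 63.2]), 82.1)
car rim (598, array([542.3, 227.9]), array([ 81.7, 106.4]), 1.3)
car base (1038, array([543.1, 224. ]), array([ 97.5, 111.4]), 2.0)
car guides (509, array([543. , 222.5]), array([ 83. , 105.3]), 2.0)
tray [470.4 -56.7  24. ] [np.float64(83.2), np.float64(61.1), np.float64(86.4), np.float64(57.6)] [np.float64(-33.3), np.float64(-121.8), np.float64(144.3), np.float64(55.2)]
base [530.8 202.5   8. ] [np.float64(145.5), np.float64(94.8), np.float64(113.2)] [np.float64(-48.4), np.float64(-177.4), np.float64(91.0)]
rim1 [576.5 224.1  32. ] [np.float64(88.6), np.float64(88.6)] [np.float64(91.0), np.float64(-89.0)]
bar1 [545.1 222.8  31. ] [np.float64(11.7), np.float64(11.7)] [np.float64(91.0), np.float64(-89.0)]
cover [ 497.7 -241.2   18. ] [np.float64(89.0), np.float64(63.4), np.float64(88.0), np.float64(61.4)] [np.float64(-5.4), np.float64(-94.0), np.float64(173.3), np.float64(87.0)]
```

```bash
python3 - <<'E'
from h import *
for n in('top','side'):
    d=load(n+'0');W=world(d);print(n)
    X=W.reshape(-1,3)*1000
    p=X[(np.hypot(X[:,0]-490,X[:,1]+240)<75)&(X[:,2]>29)&(X[:,2]<40)]
    for nm,q in(('bar',p[p[:,0]>465]),('tab',p[p[:,0]<455])):
        w,v=np.linalg.eigh(np.cov(q[:,:2].T)); print(nm,len(q),q.mean(0).round(1),(np.ptp(q,axis=0)).round(1),'dir',np.degrees(np.arctan2(v[1,1],v[0,1])).round(1), cv2.minAreaRect(q[:,:2].astype(np.float32)))
    g=X[(np.hypot(X[:,0]-543,X[:,1]-222.5)<100)&(X[:,2]>72)&(X[:,2]<100)]
    c=[]
    for sx in(1,-1):
        for sy in(1,-1):
            q=g[((g[:,0]-543)*sx>12)&((g[:,1]-222.5)*sy>25)];c.append(q.mean(0));print(sx,sy,len(q),q.mean(0).round(1),q.min(0).round(1),q.max(0).round(1))
    c=np.array(c); print('center',c.mean(0).round(1),'yaw',[np.degrees(np.arctan2(*(a-b)[[1,0]])).round(1) for a,b in((c[0],c[2]),(c[1],c[3]),(c[0],c[1]),(c[2],c[3]))])
E
```

```text
top
bar 107 [ 495.6 -240.1   34.4] [17.2 48.7 10. ] dir 82.4 ((495.9518127441406, -240.5221710205078), (48.670902252197266, 12.668302536010742), 83.541259765625)
tab 10 [ 440.1 -233.1   32.7] [ 3.2 14.6  6.7] dir 83.6 ((440.2008361816406, -234.26206970214844), (14.683873176574707, 2.726999282836914), 82.34571075439453)
1 1 59 [574.5 266.5  86.5] [563.1 255.3  72.6] [582.  274.9  96.4]
1 -1 42 [578.  178.8  87.4] [566.  169.5  73.7] [583.2 188.3  99.2]
-1 1 44 [511.2 265.8  87.8] [503.  253.2  73.2] [520.9 273.3  96.9]
-1 -1 24 [512.8 173.9  88.6] [506.7 168.9  72. ] [523.6 185.3  94.5]
center [544.1 221.3  87.6] yaw [np.float64(0.6), np.float64(4.2), np.float64(92.3), np.float64(91.0)]
side
bar 47 [ 494.1 -236.8   33.1] [16.  48.   6.9] dir 82.7 ((494.1640930175781, -238.20980834960938), (48.015201568603516, 11.65693473815918), 82.07402038574219)
tab 5 [ 438.2 -233.1   31.9] [ 2.7 15.4  1.4] dir 87.0 ((438.5048522949219, -232.34686279296875), (15.47054672241211, 2.431274175643921), 83.5549545288086)
1 1 80 [573.8 267.9  84.2] [563.3 256.7  72.7] [581.8 276.   94.6]
1 -1 99 [575.1 178.6  83.8] [565.7 170.7  72.1] [583.5 190.7  92.9]
-1 1 65 [510.4 268.1  84. ] [502.4 255.6  72. ] [519.9 274.   94.1]
-1 -1 81 [513.9 176.4  84.3] [504.3 168.8  72.6] [522.2 188.4  93.5]
center [543.3 222.8  84.1] yaw [np.float64(-0.1), np.float64(2.1), np.float64(90.8), np.float64(92.2)]
```

```bash
cat >> h.py <<'E'
from scipy.spatial.transform import Rotation as Ro
def go(p,yawdeg,s=None):
    s=s or env.state()
    R0=Ro.from_euler('xyz',s['eef_rot']);R1=Ro.from_euler('xyz',[np.pi,0,np.radians(yawdeg)])
    rv=(R0.inv()*R1).as_rotvec(); 
    print('shift',R0.inv().apply(np.array(p)-s['eef_pos']).round(4),'rot',rv.round(3),np.degrees(np.linalg.norm(rv)).round(1))
def st():
    s=env.state(); print(round(s['t'],2),s['eef_pos'].round(4),np.degrees(s['eef_rot']).round(2),'F',s['wrist_force'].round(1),'op',round(s['opening'],4),'g',s['grasp_force'],'j',s['joints'].round(2)); return s
E
python3 - <<'E'
from h import *
W=world(load('side0'));V=world(load('top0'))
for n,w in(('side',W),('top',V)):
    X=w.reshape(-1,3);m=(X[:,2]>.1)&(np.hypot(X[:,0],X[:,1])<.75)&(X[:,2]<.5)&(X[:,0]>.15)
    q=X[m]; 
    if len(q):
        k=np.round(q[:,:2]/.05).astype(int)
        for c in np.unique(k,axis=0): print(n,c*.05,q[(k==c).all(1)][:,2].max().round(3),(k==c).all(1).sum())
go((.4693,-.056,.13),-124.5)
E
```

```text
side [ 0.25 -0.35] 0.187 23
side [ 0.25 -0.3 ] 0.182 108
side [ 0.25 -0.25] 0.18 165
side [ 0.3 -0.4] 0.191 93
side [ 0.3  -0.35] 0.194 370
side [ 0.3 -0.3] 0.181 99
side [0.3 0.3] 0.159 18
side [0.3  0.35] 0.16 113
side [ 0.35 -0.4 ] 0.114 3
side [0.35 0.3 ] 0.162 630
side [0.35 0.35] 0.162 970
side [0.4 0.3] 0.118 34
side [0.4  0.35] 0.124 179
side [0.4 0.4] 0.48 74
side [0.4  0.45] 0.5 153
side [0.45 0.4 ] 0.49 1341
side [0.65 0.1 ] 0.284 180
side [0.65 0.15] 0.286 789
side [0.65 0.2 ] 0.263 277
side [0.7 0.1] 0.322 205
side [0.7  0.15] 0.321 1115
side [0.7 0.2] 0.274 1134
side [0.7  0.25] 0.162 83
side [0.75 0.1 ] 0.325 29
side [0.75 0.15] 0.325 227
side [0.75 0.2 ] 0.265 22
top [ 0.25 -0.35] 0.19 134
top [ 0.25 -0.3 ] 0.186 398
top [ 0.25 -0.25] 0.184 177
top [ 0.3 -0.4] 0.194 284
top [ 0.3  -0.35] 0.197 484
top [ 0.3 -0.3] 0.185 151
top [0.3 0.3] 0.16 42
top [0.3  0.35] 0.162 28
top [ 0.35 -0.45] 0.111 12
top [ 0.35 -0.4 ] 0.121 12
top [0.35 0.3 ] 0.165 426
top [0.35 0.35] 0.164 268
top [0.4 0.3] 0.124 44
top [0.4  0.35] 0.127 59
top [0.45 0.4 ] 0.468 16
top [0.65 0.05] 0.225 11
top [0.65 0.1 ] 0.285 596
top [0.65 0.15] 0.285 581
top [0.65 0.2 ] 0.26 85
top [0.7  0.05] 0.241 66
top [0.7 0.1] 0.324 862
top [0.7  0.15] 0.323 667
top [0.7 0.2] 0.272 210
top [0.7  0.25] 0.134 37
top [0.75 0.1 ] 0.327 196
top [0.75 0.15] 0.327 98
shift [0.4639 0.5089 0.1012] rot [ 1.000e-03 -2.000e-03  1.861e+00] 106.6
```

```bash
python3 - <<'E'
from h import *
for n in('side','top'):
    W=world(load(n+'0'));z=W[...,2]
    m=(abs(W[...,0]-.42)<.08)&(abs(W[...,1]-.43)<.1)&(z>.25)&(load(n+'0')['range_z']>0)
    v,u=np.nonzero(m);print(n,m.sum(),u.min(),u.max(),v.min(),v.max(),W[m].min(0).round(2),W[m].max(0).round(2))
    m=(np.hypot(W[...,0]-.70,W[...,1]-.15)<.1)&(z>.15); q=W[m];print('lamp',q.min(0).round(3),q.max(0).round(3))
    for lo in (.15,.2,.25,.3): r=q[(q[:,2]>lo)&(q[:,2]<lo+.05)]; print(lo,len(r),r.min(0).round(3) if len(r) else '')
E
python3 -m inch '[[[0.05,0.08,0.09,0,0,0,0.3],[0.05,0.16,0.18,0,0,0,0.6]]]'
```

```text
side 3210 228 458 0 168 [0.34 0.38 0.46] [0.46 0.47 0.6 ]
lamp [0.631 0.095 0.15 ] [0.797 0.227 0.343]
0.15 329 [0.706 0.115 0.15 ]
0.2 1048 [0.631 0.095 0.201]
0.25 2500 [0.639 0.096 0.25 ]
0.3 838 [0.696 0.101 0.3  ]
top 16 0 3 172 178 [0.45 0.38 0.46] [0.46 0.39 0.47]
lamp [0.633 0.069 0.152] [0.788 0.226 0.346]
0.15 28 [0.709 0.214 0.152]
0.2 625 [0.633 0.069 0.203]
0.25 2056 [0.638 0.077 0.25 ]
0.3 934 [0.692 0.092 0.3  ]
t: 0.35
eef_pos: [0.2347, 0.4553, 0.2301]
eef_rot: [3.14, -0.001, -0.692]
wrist_force: [0.7, -1.2, 0.4]
opening: 0.0517
grasp_force: 0.0
```

```bash
python3 -c "
from h import *;st();go((.4693,-.056,.13),-124.5)"
```

```text
0.35 [0.2347 0.4553 0.2301] [ 1.7989e+02 -8.0000e-02 -3.9640e+01] F [ 0.7 -1.2  0.4] op 0.0517 g 0.0 j [ 1.49 -0.19 -0.14  0.   -1.63 -0.61]
shift [0.5067 0.2438 0.1013] rot [ 1.000e-03 -3.000e-03  1.481e+00] 84.9
```

```bash
python3 -m inch '[[[0.032,0.507,0.244,0,0,0,1.481],[0.032,0.507,0.244,0,0,0,1.481],[0.032,0.507,0.244,0,0,0,1.481],[0.032,0.507,0.244,0,0,0,1.481],[0.032,0.507,0.244,0,0,0,1.481],[0.032,0.507,0.244,0,0,0,1.481],[0.032,0.507,0.244,0,0,0,1.481],[0.032,0.507,0.244,0,0,0,1.481],[0.032,0.507,0.244,0.05,0,0,1.481],[0.032,0.507,0.244,0.1,0,0,1.481],[0.032,0.507,0.244,0.101,0,0,1.481]]]'; python3 - <<'E'
from h import *
st();go((.4693,-.056,.06),-124.5)
d=snap('side','side1')
cv2.imwrite('pics/side1.png',cv2.resize(d['pixels'][120:240,200:360,::-1],(800,600),interpolation=cv2.INTER_CUBIC))
E
```

```text
t: 1.72
eef_pos: [0.4688, -0.0549, 0.1248]
eef_rot: [3.134, -0.007, -2.17]
wrist_force: [-0.5, 0.2, 0.2]
opening: 0.0321
grasp_force: 0.0
1.73 [ 0.4688 -0.0549  0.1248] [ 179.56   -0.4  -124.36] F [-0.5  0.2  0.2] op 0.0321 g 0.0 j [ 0.31 -0.29 -0.41 -0.   -1.46 -0.91]
shift [ 0.0002 -0.0016  0.0648] rot [ 0.008 -0.007  0.002] 0.6
```

View pics/side1.png

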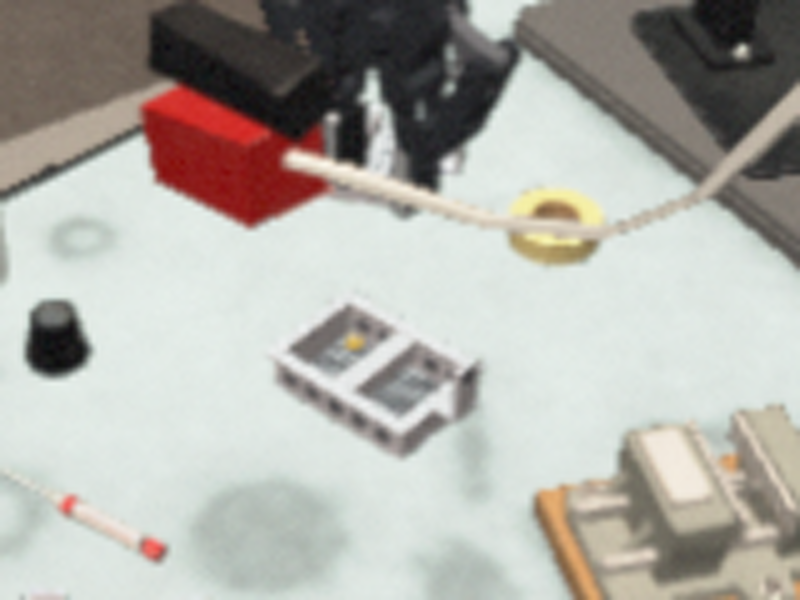

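The gripper hovers above the tray, whose bar is at about (378,360) in the crop. The red block at (240,150) may hang in front of the cover, so I check its depth.

```bash
python3 - <<'E'
from h import *
W=world(load('side0'))
for u,v in((240,150),(248,152),(245,132),(270,155),(300,163),(360,135),(430,50),(275,148)): print(u,v,W[v,u].round(3))
E
```

```text
240 150 [0.452 0.402 0.47 ]
248 152 [0.445 0.408 0.473]
245 132 [0.448 0.402 0.486]
270 155 [0.428 0.412 0.474]
300 163 [0.405 0.428 0.481]
360 135 [ 0.244 -0.329  0.029]
430 50 [0.351 0.467 0.578]
275 148 [ 0.488 -0.249  0.018]
```

```bash
python3 -m inch '[[[0.032,0,-0.0016,0.065,0.008,-0.007,0.002],[0.032,0,-0.0016,0.09,0.008,-0.007,0.002],[0.032,0,-0.0016,0.102,0.008,-0.007,0.002],[0.032,0,-0.0016,0.109,0.008,-0.007,0.002],[0.032,0,-0.0016,0.114,0.008,-0.007,0.002],[0.032,0,-0.0016,0.116,0.008,-0.007,0.002]]]'; python3 -c "
from h import *;st()"
```

```text
t: 2.52
eef_pos: [0.4737, -0.0543, 0.0151]
eef_rot: [-3.133, 0.008, -2.17]
wrist_force: [0.2, -1.1, -0.7]
opening: 0.0319
grasp_force: 0.0
2.52 [ 0.4737 -0.0543  0.0151] [-179.48    0.45 -124.31] F [ 0.2 -1.1 -0.7] op 0.0319 g 0.0 j [ 0.31 -0.23 -0.57  0.   -1.22 -0.91]
```

```bash
python3 -m inch '[[[0.032,0,0,-0.01,-0.008,0.007,0],[0.032,0,0,-0.01,-0.008,0.007,0]]]'; python3 -c "
from h import *;st();go((.4693,-.056,.012),-124.5)"
```

```text
t: 2.78
eef_pos: [0.4742, -0.0543, 0.0261]
eef_rot: [-3.14, 0.001, -2.17]
wrist_force: [0.3, -0.4, -0.7]
opening: 0.0321
grasp_force: 0.0
2.77 [ 0.4742 -0.0543  0.0261] [-1.7988e+02  8.0000e-02 -1.2431e+02] F [ 0.3 -0.4 -0.7] op 0.0321 g 0.0 j [ 0.31 -0.23 -0.54  0.   -1.25 -0.91]
shift [0.0041 0.0031 0.0141] rot [-0.002  0.001  0.003] 0.2
```

```bash
python3 -m inch '[[[0.032,0.0041,0.0031,0.006,-0.002,0.001,0.003],[0.032,0.0041,0.0031,0.013,-0.002,0.001,0.003],[0.032,0.0041,0.0031,0.0185,-0.002,0.001,0.003],[0.032,0.0041,0.0031,0.0185,-0.002,0.001,0.003]]]'; python3 -c "
from h import *;st();go((.4693,-.056,.008),-124.5)"
```

```text
t: 3.28
eef_pos: [0.4676, -0.0562, 0.005]
eef_rot: [3.139, -0.002, -2.173]
wrist_force: [-0.1, 0.0, 0.1]
opening: 0.0319
grasp_force: 0.0
3.27 [ 0.4676 -0.0562  0.005 ] [ 1.7983e+02 -1.2000e-01 -1.2449e+02] F [-0.1  0.   0.1] op 0.0319 g 0.0 j [ 0.31 -0.22 -0.58 -0.   -1.22 -0.91]
shift [-0.0011 -0.0013 -0.003 ] rot [ 0.003 -0.002  0.   ] 0.2
```

```bash
python3 -m inch '[[[0.032,0,0,-0.0015,0,0,0],[0.0,0,0,-0.0015,0,0,0],[0.0,0,0,-0.0015,0,0,0],[0.0,0,0,-0.0015,0,0,0],[0.0,0,0,-0.0015,0,0,0],[0.0,0,0,-0.0015,0,0,0],[0.0,0,0,-0.02,0,0,0],[0.0,0,0,-0.04,0,0,0],[0.0,0,0,-0.04,0,0,0]]]' 50; python3 -c "
from h import *;st();go((.543,.10,.17),-40)
d=snap('side','side2')
cv2.imwrite('pics/side2.png',cv2.resize(d['pixels'][120:240,200:360,::-1],(800,600),interpolation=cv2.INTER_CUBIC))"
```

```text
t: 4.4
eef_pos: [0.4686, -0.0559, 0.0463]
eef_rot: [3.14, 0.0, -2.173]
wrist_force: [-0.3, 0.4, -1.7]
opening: 0.0108
grasp_force: 51.1
4.4 [ 0.4686 -0.0559  0.0463] [ 1.7993e+02  1.0000e-02 -1.2450e+02] F [-0.3  0.4 -1.7] op 0.0108 g 51.12691283226013 j [ 0.31 -0.26 -0.53 -0.   -1.3  -0.91]
shift [-0.1707  0.0271 -0.1237] rot [ 1.000e-03  1.000e-03 -1.475e+00] 84.5
```

View pics/side2.png

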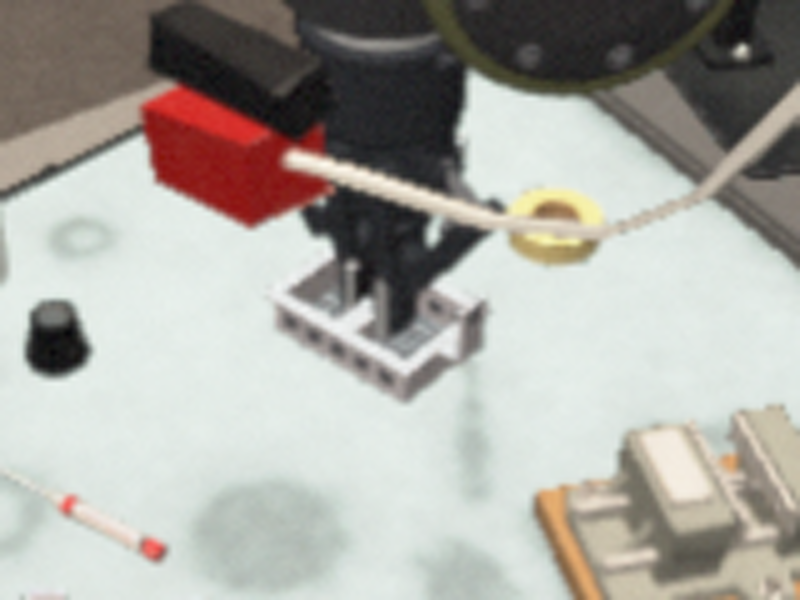

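The tray is lifted and level, held by its bar at about (375,300) in the crop. The pendant hangs in front, at z≈0.47. Next I carry the tray towards the carrier.

```bash
python3 -m inch '[[[0.0,-0.04,0.01,-0.03,0,0,-0.187],[0.0,-0.08,0.02,-0.06,0,0,-0.374],[0.0,-0.12,0.03,-0.09,0,0,-0.561],[0.0,-0.163,0.038,-0.09,0,0,-0.748],[0.0,-0.163,0.038,-0.09,0,0,-0.935],[0.0,-0.163,0.038,-0.09,0,0,-1.122],[0.0,-0.163,0.038,-0.09,0,0,-1.309],[0.0,-0.163,0.038,-0.09,0,0,-1.475],[0.0,-0.163,0.038,-0.09,0,0,-1.475]]]'; python3 -c "
from h import *;st();go((.5435,.2224,.14),1.5)
d=snap('side','side3')
cv2.imwrite('pics/side3.png',d['pixels'][...,::-1])"
```

```text
t: 5.58
eef_pos: [0.5287, 0.0997, 0.1338]
eef_rot: [3.138, 0.003, -0.699]
wrist_force: [1.0, 0.3, -1.5]
opening: 0.0108
grasp_force: 51.1
5.58 [0.5287 0.0997 0.1338] [179.79   0.19 -40.07] F [ 1.   0.3 -1.5] op 0.0108 g 51.096147894859314 j [ 0.56 -0.11 -0.24 -0.   -1.45  0.31]
shift [-0.0677 -0.1034 -0.0063] rot [ 0.002  0.005 -0.726] 41.6
```

View pics/side3.png

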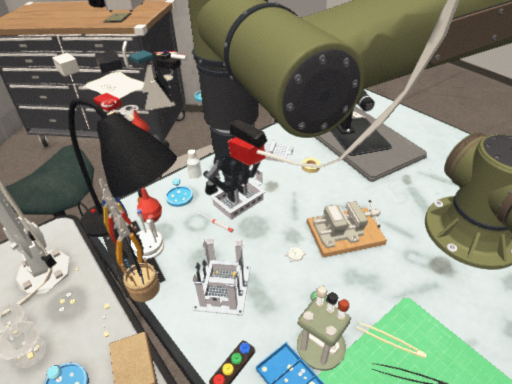

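The tray hangs at (237,195) clear of the carrier. The forearm's end cap is at (320,85), near the pendant at (245,145) in the image, so I measure the real clearance.

```bash
python3 - <<'E'
from h import *
d=load('side3');W=world(d);d0=load('side0')
ch=(abs(d['range_z']-d0['range_z'])>.02)&(d['range_z']>0)
for u,v in((330,85),(300,60),(345,85),(320,120),(230,40),(225,100),(380,40)): print(u,v,W[v,u].round(3),ch[v,u])
q=W[ch&(W[...,2]>.15)]
print(q.min(0),q.max(0)); P=world(d0); p=P[(abs(P[...,0]-.40)<.1)&(abs(P[...,1]-.43)<.1)&(P[...,2]>.4)]
from scipy.spatial import cKDTree
dd,i=cKDTree(p).query(q);k=dd.argmin();print(dd.min(),q[k],p[i[k]])
E
```

```text
330 85 [0.385 0.322 0.49 ] True
300 60 [0.412 0.335 0.517] True
345 85 [0.371 0.313 0.486] True
320 120 [0.39  0.325 0.455] True
230 40 [0.489 0.248 0.5  ] True
225 100 [0.525 0.144 0.374] True
380 40 [0.338 0.262 0.511] True
[ 0.00875357 -0.0929642   0.15000027] [0.91563959 0.46834825 0.58987539]
0.0003942880622565043 [0.34645142 0.46834825 0.58987539] [0.34682933 0.46825058 0.58981966]
```

```bash
python3 - <<'E'
from h import *
from scipy.spatial import cKDTree
d=load('side3');W=world(d);d0=load('side0');P=world(d0);S=P
px=d0['pixels'].astype(int)
near=(d0['range_z']<.6)&(d0['range_z']>0)
p=P[near]; v,u=np.nonzero(near)
print('near all',p.min(0).round(3),p.max(0).round(3))
for lo in range(220,470,20):
    m=(u>=lo)&(u<lo+20)
    if m.any(): print(lo,m.sum(),v[m].min(),v[m].max(),p[m].min(0).round(3),p[m].max(0).round(3))
ch=(abs(d['range_z']-d0['range_z'])>.02)&(d['range_z']>0)&~near&(d['range_z']<.75)
q=W[ch]; q=q[q[:,2]>.15]
w,vv=np.nonzero(ch)
T0=np.array([.5287,.0997,.1338]);R=Ro.from_rotvec([0,0,.17]);t=cKDTree(p)
for y in(.15,.18,.2,.2224):
  for z in(.05,.10,.135):
    f=(y-.0997)/.1227; Rr=Ro.from_rotvec([0,0,.17*f]); T1=np.array([.5287+.0148*f,y,z])
    Q=Rr.apply(q-T0)+T1
    dd,i=t.query(Q);k=dd.argmin();print(y,z,dd.min().round(3),Q[k].round(3),p[i[k]].round(3))
E
```

```text
near all [ 0.022  0.251 -0.002] [0.89  0.479 0.6  ]
220 411 120 383 [0.453 0.384 0.009] [0.509 0.411 0.487]
240 770 121 165 [0.436 0.386 0.459] [0.454 0.413 0.49 ]
260 257 130 383 [0.42  0.39  0.008] [0.437 0.419 0.49 ]
280 99 157 325 [0.389 0.331 0.101] [0.42  0.43  0.482]
300 748 163 383 [0.348 0.292 0.006] [0.405 0.44  0.489]
320 1166 157 383 [0.328 0.298 0.007] [0.392 0.448 0.502]
340 415 137 336 [0.312 0.318 0.102] [0.381 0.454 0.522]
360 180 116 383 [0.258 0.374 0.003] [0.372 0.46  0.538]
380 213 95 383 [0.218 0.369 0.002] [0.365 0.464 0.553]
400 287 60 383 [0.183 0.362 0.001] [0.358 0.467 0.572]
420 539 17 383 [0.151 0.357 0.   ] [0.354 0.471 0.592]
440 491 0 383 [ 0.114  0.354 -0.   ] [0.35  0.471 0.6  ]
460 95 376 383 [ 0.08   0.348 -0.002] [0.114 0.361 0.005]
0.15 0.05 0.001 [0.345 0.356 0.068] [0.345 0.356 0.068]
0.15 0.1 0.002 [0.337 0.361 0.116] [0.337 0.361 0.115]
0.15 0.135 0.017 [0.423 0.385 0.476] [0.434 0.398 0.472]
0.18 0.05 0.019 [0.34  0.378 0.068] [0.342 0.358 0.07 ]
0.18 0.1 0.008 [0.428 0.394 0.461] [0.432 0.4   0.463]
0.18 0.135 0.006 [0.414 0.413 0.477] [0.418 0.417 0.477]
0.2 0.05 0.009 [0.851 0.402 0.08 ] [0.86  0.402 0.081]
0.2 0.1 0.001 [0.433 0.4   0.463] [0.433 0.4   0.462]
0.2 0.135 0.0 [0.434 0.399 0.473] [0.435 0.399 0.473]
0.2224 0.05 0.015 [0.847 0.434 0.08 ] [0.849 0.438 0.094]
0.2224 0.1 0.0 [0.417 0.421 0.477] [0.417 0.421 0.477]
0.2224 0.135 0.0 [0.439 0.411 0.485] [0.439 0.411 0.485]
```

The wrist cap will pass close to the pendant whichever way I go, because a downward tool gives this arm only one configuration. I'll close in gently and watch joint 1's torque.

```bash
python3 -m inch '[[[0.0,-0.025,-0.035,0,0.002,0.005,-0.18],[0.0,-0.03,-0.045,0,0.002,0.005,-0.36],[0.0,-0.03,-0.045,0,0.002,0.005,-0.54],[0.0,-0.03,-0.045,0,0.002,0.005,-0.726],[0.0,-0.03,-0.045,0,0.002,0.005,-0.726]]]'; python3 -c "
from h import *;s=st();print(s['joint_torque'].round(1));go((.5435,.2224,.14),1.5)
"
```

```text
t: 6.25
eef_pos: [0.5351, 0.1535, 0.135]
eef_rot: [-3.142, -0.002, 0.024]
wrist_force: [1.1, 0.1, -1.8]
opening: 0.0105
grasp_force: 51.1
6.25 [0.5351 0.1535 0.135 ] [-1.80e+02 -1.20e-01  1.37e+00] F [ 1.1  0.1 -1.8] op 0.0105 g 51.09629988670349 j [ 0.64 -0.07 -0.2   0.   -1.44  0.95]
[  0.1 -31.7  35.2   7.1   0.    1.1]
shift [ 0.0101 -0.0687 -0.005 ] rot [-0.    -0.002 -0.002] 0.2
```

```bash
python3 -m inch '[[[0.0,0.002,-0.006,0,0,0,0],[0.0,0.003,-0.012,0,0,0,0],[0.0,0.005,-0.018,0,0,0,0],[0.0,0.005,-0.024,0,0,0,0],[0.0,0.006,-0.03,0,0,0,0]]]'; python3 -c "
from h import *;s=st();print(s['joint_torque'].round(1));go((.5435,.2224,.14),1.5)
d=snap('side','side4')
cv2.imwrite('pics/side4.png',cv2.resize(d['pixels'][0:300,130:480,::-1],(700,600)))
"
```

```text
t: 6.88
eef_pos: [0.5405, 0.1842, 0.1358]
eef_rot: [-3.141, -0.003, 0.028]
wrist_force: [-0.2, -0.3, -1.7]
opening: 0.0104
grasp_force: 51.1
6.88 [0.5405 0.1842 0.1358] [-179.98   -0.18    1.6 ] F [-0.2 -0.3 -1.7] op 0.0104 g 51.09606742858887 j [ 0.68 -0.03 -0.16  0.   -1.44  0.92]
[ -0.3 -33.9  34.9   7.1  -0.    0.1]
shift [ 0.0041 -0.0381 -0.0042] rot [-0.    -0.003  0.002] 0.2
```

View pics/side4.png

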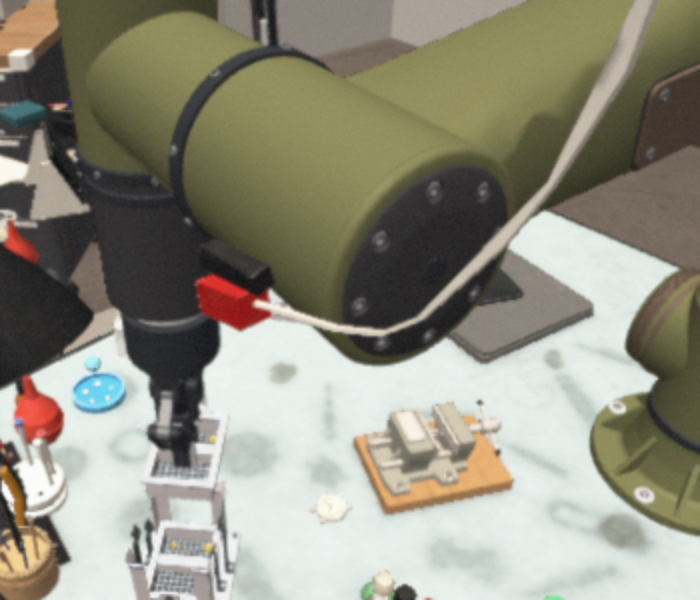

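The tray's level pose over the carrier is right. The pendant, at (235,300) in the crop, hangs just in front of the wrist cylinder. I creep on.

```bash
python3 -m inch '[[[0.0,0.001,-0.004,0.005,0,0.003,0],[0.0,0.001,-0.008,0.01,0,0.003,0],[0.0,0.002,-0.012,0.01,0,0.003,0],[0.0,0.002,-0.016,0.01,0,0.003,0]]]'; python3 -c "
from h import *;s=st();print(s['joint_torque'].round(1));go((.5435,.2224,.125),1.5)
d=snap('side','side5');a=load('side0')
c=np.abs(d['range_z']-a['range_z'])[140:165,232:262];print('box unchanged frac',(c<.004).mean())
"
```

```text
t: 7.42
eef_pos: [0.5421, 0.1999, 0.1258]
eef_rot: [-3.141, -0.006, 0.028]
wrist_force: [0.2, 0.5, -0.9]
opening: 0.011
grasp_force: 51.1
7.42 [0.5421 0.1999 0.1258] [-179.99   -0.35    1.61] F [ 0.2  0.5 -0.9] op 0.011 g 51.09537363052368 j [ 0.7  -0.01 -0.16  0.   -1.42  0.9 ]
[ -0.2 -34.4  34.8   7.1   0.    0.1]
shift [ 0.002  -0.0224  0.0008] rot [-0.    -0.006  0.002] 0.4
box unchanged frac 0.9346666666666666
```

```bash
python3 -m inch '[[[0.0,0.001,-0.006,0,0,-0.006,0.002],[0.0,0.001,-0.012,0,0,-0.006,0.002],[0.0,0.002,-0.018,0,0,-0.006,0.002],[0.0,0.002,-0.0224,0,0,-0.006,0.002],[0.0,0.002,-0.0224,0,0,-0.006,0.002],[0.0,0.002,-0.0224,0,0,-0.006,0.002]]]'; python3 - <<'E'
from h import *
s=st();print(s['joint_torque'].round(1));go((.5435,.2224,.125),1.5)
t=snap('top','top6');d=snap('side','side6')
a=cv2.resize(t['pixels'][135:225,110:230,::-1],(800,600),interpolation=cv2.INTER_CUBIC)
W=world(d)
print('tray rim',rect(W,(.5435,.222),.08,.131,.15)); 
print('guides side',rect(W,(.5435,.222),.1,.08,.097))
b=cv2.resize(d['pixels'][225:325,170:270,::-1],(600,600),interpolation=cv2.INTER_CUBIC)
cv2.imwrite('pics/side6.png',b)
E
```

```text
t: 8.22
eef_pos: [0.5434, 0.2221, 0.1258]
eef_rot: [-3.141, -0.0, 0.026]
wrist_force: [-0.1, -0.3, -0.1]
opening: 0.0102
grasp_force: 51.1
8.22 [0.5434 0.2221 0.1258] [-179.98   -0.      1.5 ] F [-0.1 -0.3 -0.1] op 0.0102 g 51.09696328639984 j [ 0.73  0.02 -0.13 -0.   -1.42  0.87]
[  0.1 -36.   35.1   7.1   0.   -0. ]
shift [ 0.0001 -0.0003  0.0008] rot [-0. -0.  0.] 0.0
tray rim (671, array([540.4, 216.8]), array([ 64. , 102.9]), 0.7)
guides side (166, array([543.2, 222.9]), array([ 82.2, 105.1]), 1.6)
```

View pics/side6.png

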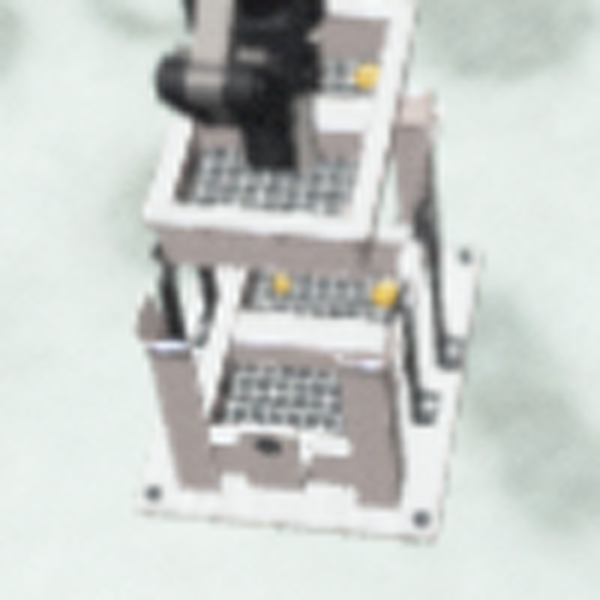

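```bash
python3 - <<'E'
from h import *
def proj(d,X):
    f=192/np.tan(np.radians(d['fov_y'])/2);c=d['R']@np.array(X)+d['t'];s=c[:2]/c[2];return f*s*(1+d['k1']*(s@s))+[d['cx'],d['cy']]
s6=load('side6');t6=load('top6')
c=np.array([.5433,.2225,0])
for nm,o in(('tab+y',(-.0015,.0565,.061)),('tab-y',(.0015,-.0565,.061)),('rim1+y',(-.001,.045,.032)),('bar1',(0,0,.031))):
    p=proj(s6,c+o);print(nm,'side crop',((p-[170,225])*6).round(0),'top0 crop',((proj(load('top0'),c+o)-[125,154])*5).round(0))
for n,d in(('side',s6),('top',t6)):
    W=world(d);m=(abs(W[...,0]-.543)<.06)&(abs(W[...,1]-.2225)<.075)&(W[...,2]>.138)&(W[...,2]<.148)
    q=W[m]*1000;print(n,len(q),np.percentile(q,[1,99],axis=0).round(1).tolist(),cv2.minAreaRect(q[:,:2].astype(np.float32)))
    m2=m&(W[...,1]>.24);q=W[m2]*1000
    if len(q)>5:print(' near half',len(q),np.percentile(q,[1,99],axis=0).round(1).tolist())
    m=(np.hypot(W[...,0]-.543,W[...,1]-.2225)<.09)&(W[...,2]>.152)&(W[...,2]<.19)&(W[...,1]<.185);q=W[m]*1000
    if len(q): print(' tab',len(q),q.mean(0),q.min(0),q.max(0))
W=world(load('side0'))
m=(abs(W[...,0]-.543)<.02)&(abs(abs(W[...,1]-.2225)-.056)<.012)&(W[...,2]>.034)&(W[...,2]<.08);print(W[m].round(3)[:10],m.sum())
W=world(load('top0'))
m=(abs(W[...,0]-.543)<.02)&(abs(abs(W[...,1]-.2225)-.056)<.012)&(W[...,2]>.034)&(W[...,2]<.08);print(W[m].round(3)[:10],m.sum())
E
```

```text
tab+y side crop [263. 426.] top0 crop [ 71. 138.]
tab-y side crop [330. 134.] top0 crop [310. 136.]
rim1+y side crop [279. 446.] top0 crop [109. 152.]
bar1 side crop [306. 328.] top0 crop [202. 152.]
side 527 [[508.3, 167.4, 138.3], [571.5, 267.8, 146.8]] ((540.4072265625, 217.08212280273438), (64.03327941894531, 102.30166625976562), 0.7139728665351868)
 near half 251 [[508.1, 240.2, 138.3], [571.6, 268.2, 146.8]]
 tab 16 [533.56984955 168.24413087 166.66115448] [530.90498677 164.77097678 153.95770137] [535.3545314  177.63544941 187.08671503]
top 314 [[508.7, 163.2, 139.0], [546.7, 265.1, 147.1]] ((524.6873168945312, 213.1028594970703), (36.53321075439453, 106.01266479492188), 9.168524742126465)
 near half 76 [[508.4, 240.6, 139.6], [534.4, 265.3, 146.8]]
 tab 27 [540.29015375 165.93108236 166.13674472] [531.80970166 162.64391461 152.47077677] [551.01747586 184.45121863 188.18247303]
[[0.549 0.278 0.061]
 [0.55  0.28  0.061]
 [0.549 0.279 0.059]
 [0.547 0.279 0.06 ]
 [0.545 0.279 0.06 ]
 [0.543 0.28  0.062]
 [0.542 0.277 0.058]
 [0.54  0.279 0.061]
 [0.538 0.278 0.061]
 [0.536 0.278 0.061]] 94
[[0.55  0.277 0.064]
 [0.547 0.277 0.066]
 [0.549 0.276 0.058]
 [0.546 0.278 0.06 ]
 [0.547 0.276 0.056]
 [0.55  0.277 0.046]
 [0.543 0.277 0.061]
 [0.545 0.276 0.056]
 [0.547 0.277 0.045]
 [0.549 0.276 0.037]] 45
```

The first tab is confirmed at +y, with its top at (543,278,61) mm. Both cameras put the held tray about 3 mm short in x, so I correct that and lower it.

```bash
python3 -m inch '[[[0.0,0.0028,0,0,0,0,-0.007],[0.0,0.0028,0,0.012,0,0,-0.007],[0.0,0.0028,0,0.024,0,0,-0.007],[0.0,0.0028,0,0.034,0,0,-0.007],[0.0,0.0028,0,0.042,0,0,-0.007],[0.0,0.0028,0,0.042,0,0,-0.007]]]' 30; python3 - <<'E'
from h import *
st()
W=world(snap('side','side7'))
print('tray rim',rect(W,(.5435,.222),.08,.092,.108)); print('guides',rect(W,(.5435,.222),.1,.08,.092))
m=(abs(W[...,0]-.543)<.06)&(abs(W[...,1]-.2225)<.045)&(W[...,2]>.096)&(W[...,2]<.106)
print((np.percentile(W[m],[1,99],axis=0)*1000).round(1))
E
```

```text
t: 9.07
eef_pos: [0.5458, 0.222, 0.0828]
eef_rot: [3.141, 0.001, 0.033]
wrist_force: [-0.3, -0.2, -1.5]
opening: 0.0105
grasp_force: 51.1
9.07 [0.5458 0.222  0.0828] [1.7997e+02 7.0000e-02 1.9000e+00] F [-0.3 -0.2 -1.5] op 0.0105 g 51.09582245349884 j [ 0.73  0.05 -0.18 -0.   -1.35  0.88]
tray rim (570, array([542.6, 219.7]), array([ 78.1, 109.9]), 1.2)
guides (366, array([543.2, 221.9]), array([ 81.7, 104. ]), 2.1)
[[510.6 178.2  96.2]
 [574.  267.3 104.6]]
```

```bash
python3 -m inch '[[[0.0,0.0005,0,0.008,0,0,0],[0.0,0.0005,0,0.016,0,0,0],[0.0,0.0005,0,0.023,0,0,0],[0.0,0.0005,0,0.028,0,0,0],[0.0,0.0005,0,0.030,0,0,0],[0.0,0.0005,0,0.030,0,0,0]]]' 25; python3 -c "
from h import *;st()"
```

```text
t: 9.88
eef_pos: [0.5466, 0.2222, 0.0537]
eef_rot: [-3.141, 0.0, 0.033]
wrist_force: [-1.9, -0.4, -1.1]
opening: 0.0104
grasp_force: 51.1
9.88 [0.5466 0.2222 0.0537] [-1.7999e+02  2.0000e-02  1.9000e+00] F [-1.9 -0.4 -1.1] op 0.0104 g 51.123170256614685 j [ 0.73  0.07 -0.21 -0.   -1.29  0.88]
```

```bash
python3 -m inch '[[[0.0,-0.001,0,0.001,0,0,0],[0.0,-0.001,0,0.002,0,0,0],[0.0,-0.001,0,0.003,0,0,0],[0.0,-0.001,0,0.003,0,0,0]]]'; python3 -c "
from h import *;st()"
```

```text
t: 10.38
eef_pos: [0.5461, 0.2225, 0.0513]
eef_rot: [-3.141, -0.001, 0.033]
wrist_force: [-1.5, 0.3, 4.4]
opening: 0.0105
grasp_force: 51.7
10.38 [0.5461 0.2225 0.0513] [-1.7995e+02 -6.0000e-02  1.9100e+00] F [-1.5  0.3  4.4] op 0.0105 g 51.70043170452118 j [ 0.73  0.07 -0.22  0.   -1.28  0.88]
```

Force has come up, so the tray rests on the clips. I let go and rise.

```bash
python3 -m inch '[[[0.03,0,0,0,0,0,0],[0.03,0,0,0,0,0,0],[0.03,0,0,0,0,0,0],[0.03,0,0,-0.002,0,0,0],[0.03,0,0,-0.03,0,0,0],[0.03,0,0,-0.06,0,0,0],[0.0,0,0,-0.06,0,0,0],[0.0,0,0,-0.06,0,0,0],[0.0,0,0,-0.06,0,0,0]]]'; python3 - <<'E'
from h import *
st()
W=world(snap('side','side8'))
for lo,hi in((.05,.062),(.062,.072)): print(lo,rect(W,(.5435,.222),.045,lo,hi))
m=(abs(W[...,0]-.543)<.025)&(abs(W[...,1]-.2225)<.006);print('bar z',np.median(W[m][:,2]),m.sum())
for y in(.265,.18):
    m=(abs(W[...,0]-.543)<.025)&(abs(W[...,1]-y)<.004)&(W[...,2]>.05)&(W[...,2]<.08);print('rim z',y,np.median(W[m][:,2]),m.sum())
E
```

```text
t: 11.5
eef_pos: [0.5452, 0.2219, 0.1095]
eef_rot: [3.141, 0.002, 0.033]
wrist_force: [-0.6, -0.3, -0.6]
opening: 0.0002
grasp_force: 0.0
11.5 [0.5452 0.2219 0.1095] [1.7997e+02 9.0000e-02 1.9000e+00] F [-0.6 -0.3 -0.6] op 0.0002 g 0.0 j [ 0.73  0.03 -0.15 -0.   -1.4   0.88]
0.05 (253, array([541.4, 223.2]), array([88.5, 76.6]), 72.5)
0.062 (517, array([542.4, 222.2]), array([89.6, 77.5]), 77.7)
bar z 0.06731087144664077 470
rim z 0.265 0.06481273998234194 174
rim z 0.18 0.06274377850822688 84
```

```bash
python3 -m inch '[[[0.0,-0.001,0,0.035,0,0,0],[0.0,-0.001,0,0.042,0,0,0],[0.0,-0.001,0,0.045,0,0,0],[0.0,-0.001,0,0.048,0,0,0],[0.0,-0.001,0,0.051,0,0,0],[0.0,-0.001,0,0.053,0,0,0],[0.0,-0.001,0,0.055,0,0,0],[0.0,-0.001,0,0.056,0,0,0],[0.0,-0.001,0,0.056,0,0,0]]]'; python3 -c "
from h import *;st()"
```

```text
t: 12.68
eef_pos: [0.5449, 0.2224, 0.0552]
eef_rot: [-3.141, -0.001, 0.033]
wrist_force: [-1.0, 0.5, 3.9]
opening: 0.0001
grasp_force: 2.0
12.68 [0.5449 0.2224 0.0552] [-1.7996e+02 -3.0000e-02  1.9100e+00] F [-1.   0.5  3.9] op 0.0001 g 1.954127959907055 j [ 0.73  0.06 -0.22 -0.   -1.29  0.88]
```

```bash
python3 -m inch '[[[0.0,0,0,0.002,0,0,0],[0.0,0,0,0.003,0,0,0],[0.0,0,0,0.003,0,0,0],[0.0,0,0,0.003,0,0,0]]]'; python3 -c "
from h import *;st()"; python3 -m inch '[[[0.0,0,0,-0.02,0,0,0],[0.0,0,0,-0.06,0,0,0],[0.0,0,0,-0.08,0,0,0],[0.0,0,0,-0.08,0,0,0]]]'; python3 - <<'E'
from h import *
st();go((.51,.0,.16),-60)
W=world(snap('side','side9'))
m=(abs(W[...,0]-.543)<.025)&(abs(W[...,1]-.2225)<.006);print('bar z',np.median(W[m][:,2]),m.sum())
for y in(.265,.18):
    m=(abs(W[...,0]-.543)<.025)&(abs(W[...,1]-y)<.004)&(W[...,2]>.04)&(W[...,2]<.08);print('rim z',y,np.median(W[m][:,2]),m.sum())
for x in(.514,.573):
    m=(abs(W[...,0]-x)<.004)&(abs(W[...,1]-.2225)<.02)&(W[...,2]>.04)&(W[...,2]<.062);print('rim z',x,np.median(W[m][:,2]),m.sum())
E
```

```text
t: 13.18
eef_pos: [0.545, 0.2224, 0.0551]
eef_rot: [-3.141, -0.002, 0.034]
wrist_force: [-9.2, -1.4, 17.2]
opening: 0.0001
grasp_force: 8.9
13.18 [0.545  0.2224 0.0551] [-1.7997e+02 -9.0000e-02  1.9500e+00] F [-9.2 -1.4 17.2] op 0.0001 g 8.90370460198028 j [ 0.73  0.06 -0.22  0.   -1.29  0.88]
t: 13.68
eef_pos: [0.5454, 0.2227, 0.1334]
eef_rot: [-3.139, -0.002, 0.033]
wrist_force: [-0.4, 0.8, -0.6]
opening: 0.0002
grasp_force: 0.0
13.68 [0.5454 0.2227 0.1334] [-1.7988e+02 -1.3000e-01  1.8900e+00] F [-0.4  0.8 -0.6] op 0.0002 g 0.0 j [ 0.73  0.02 -0.11 -0.   -1.43  0.88]
shift [-0.0426  0.2213 -0.0272] rot [-3.00e-03 -1.00e-03  1.08e+00] 61.9
bar z 0.05479522779937898 256
rim z 0.265 0.054345265844387244 147
rim z 0.18 0.05525301737752714 69
rim z 0.514 0.0558860605990949 44
rim z 0.573 0.05599903247932082 48
```

```bash
python3 -c "
from h import *;go((.4953,-.2397,.14),-97)"
```

```text
shift [-0.0645  0.4602 -0.009 ] rot [-1.000e-03  1.000e-03  1.726e+00] 98.9
```

```bash
python3 -m inch '[[[0.03,-0.008,0.058,-0.01,0,0,0.187],[0.03,-0.016,0.116,-0.01,0,0,0.374],[0.03,-0.024,0.172,-0.01,0,0,0.561],[0.03,-0.032,0.23,-0.01,0,0,0.748],[0.03,-0.04,0.285,-0.01,0,0,0.935],[0.03,-0.048,0.34,-0.01,0,0,1.122],[0.03,-0.056,0.395,-0.01,0,0,1.309],[0.03,-0.0645,0.46,-0.01,0,0,1.496],[0.03,-0.0645,0.46,0.02,0,0,1.683],[0.03,-0.0645,0.46,0.05,0,0,1.726],[0.03,-0.0645,0.46,0.05,0,0,1.726]]]'; python3 - <<'E'
from h import *
st();go((.4953,-.2397,.05),-97)
d=snap('top','top10');W=world(d)
m=(np.hypot(W[...,0]-.49,W[...,1]+.24)<.075)&(W[...,2]>.013)&(W[...,2]<.024)
E
```

```text
t: 15.1
eef_pos: [0.4929, -0.2392, 0.0772]
eef_rot: [3.134, 0.001, -1.693]
wrist_force: [0.2, 0.0, 0.6]
opening: 0.0301
grasp_force: 0.0
15.1 [ 0.4929 -0.2392  0.0772] [ 1.7955e+02  9.0000e-02 -9.7010e+01] F [0.2 0.  0.6] op 0.0301 g 0.0 j [-0.09 -0.05 -0.29 -0.   -1.34 -0.04]
shift [ 0.0002 -0.0026  0.0272] rot [ 0.008  0.001 -0.   ] 0.5
```

```bash
python3 -m inch '[[[0.03,0,-0.002,0.02,0.002,0,0],[0.03,0,-0.002,0.036,0.002,0,0],[0.03,0,-0.002,0.046,0.002,0,0],[0.03,0,-0.002,0.052,0.002,0,0],[0.03,0,-0.002,0.054,0.002,0,0],[0.03,0,-0.002,0.054,0.002,0,0]]]'; python3 -c "
from h import *;st();go((.4953,-.2397,.0225),-97)"
```

```text
t: 15.9
eef_pos: [0.4977, -0.24, 0.0279]
eef_rot: [-3.139, 0.0, -1.693]
wrist_force: [-0.6, 0.2, 0.2]
opening: 0.0303
grasp_force: 0.0
15.9 [ 0.4977 -0.24    0.0279] [-1.7986e+02  1.0000e-02 -9.6990e+01] F [-0.6  0.2  0.2] op 0.0303 g 0.0 j [-0.09 -0.01 -0.35 -0.   -1.24 -0.04]
shift [0.     0.0024 0.0054] rot [-0.002  0.     0.   ] 0.1
```

```bash
python3 -m inch '[[[0.03,0,0.002,0.003,-0.002,0,0],[0.03,0,0.002,0.005,-0.002,0,0],[0.03,0,0.002,0.005,-0.002,0,0]]]'; python3 -c "
from h import *;st()"; python3 -m inch '[[[0.0,0,0,0,0,0,0],[0.0,0,0,0,0,0,0],[0.0,0,0,0,0,0,0],[0.0,0,0,0,0,0,0],[0.0,0,0,0,0,0,0]]]' 60;python3 -c "
from h import *;st()"
```

```text
t: 16.27
eef_pos: [0.4954, -0.2396, 0.0224]
eef_rot: [3.141, 0.0, -1.693]
wrist_force: [-0.4, -0.1, -1.1]
opening: 0.0296
grasp_force: 0.0
16.27 [ 0.4954 -0.2396  0.0224] [ 1.7998e+02  2.0000e-02 -9.6990e+01] F [-0.4 -0.1 -1.1] op 0.0296 g 0.0 j [-0.09 -0.01 -0.35 -0.   -1.23 -0.04]
t: 16.9
eef_pos: [0.4957, -0.2397, 0.0229]
eef_rot: [-3.141, 0.0, -1.693]
wrist_force: [-1.1, 0.3, 3.7]
opening: 0.01
grasp_force: 61.5
16.9 [ 0.4957 -0.2397  0.0229] [-1.7997e+02  1.0000e-02 -9.6980e+01] F [-1.1  0.3  3.7] op 0.01 g 61.4925491809845 j [-0.09 -0.01 -0.35 -0.   -1.23 -0.04]
```

```bash
python3 -m inch '[[[0.0,0,0,-0.02,0,0,0],[0.0,0,0,-0.06,0,0,0],[0.0,0,0,-0.11,0,0,0],[0.0,0,0,-0.115,0,0,0],[0.0,0,0,-0.115,0,0,0]]]';python3 -c "
from h import *;st();go((.535,.14,.14),-178.3)"
```

```text
t: 17.52
eef_pos: [0.4954, -0.2394, 0.1369]
eef_rot: [3.141, 0.001, -1.693]
wrist_force: [-0.1, -0.0, -1.4]
opening: 0.01
grasp_force: 61.1
17.52 [ 0.4954 -0.2394  0.1369] [ 1.7998e+02  7.0000e-02 -9.7000e+01] F [-0.1 -0.  -1.4] op 0.01 g 61.09291076660156 j [-0.09 -0.08 -0.21 -0.   -1.45 -0.04]
shift [-0.3814  0.0069 -0.0026] rot [1.000e-03 1.000e-03 1.419e+00] 81.3
```

```bash
python3 -m inch '[[[0.0,-0.045,0.001,-0.003,0,0,0.16],[0.0,-0.09,0.002,-0.003,0,0,0.32],[0.0,-0.135,0.003,-0.003,0,0,0.48],[0.0,-0.18,0.004,-0.003,0,0,0.64],[0.0,-0.225,0.005,-0.003,0,0,0.8],[0.0,-0.27,0.006,-0.003,0,0,0.96],[0.0,-0.315,0.007,-0.003,0,0,1.12],[0.0,-0.36,0.007,-0.003,0,0,1.28],[0.0,-0.381,0.007,-0.003,0,0,1.419],[0.0,-0.381,0.007,-0.003,0,0,1.419]]]';python3 -c "
from h import *;st();go((.5445,.2222,.137),-178.3)"
```

```text
t: 18.77
eef_pos: [0.5339, 0.1403, 0.1381]
eef_rot: [-3.14, -0.004, -3.11]
wrist_force: [0.5, -0.4, -1.1]
opening: 0.0099
grasp_force: 61.0
18.77 [0.5339 0.1403 0.1381] [-179.94   -0.22 -178.17] F [ 0.5 -0.4 -1.1] op 0.0099 g 61.04605436325073 j [ 0.62 -0.07 -0.2  -0.   -1.45 -2.16]
shift [-0.0132  0.0815  0.001 ] rot [-0.001 -0.004  0.002] 0.3
```

```bash
python3 -m inch '[[[0.0,-0.003,0.015,0.001,0,0,0.002],[0.0,-0.006,0.03,0.001,0,0,0.002],[0.0,-0.009,0.045,0.001,0,0,0.002],[0.0,-0.011,0.06,0.001,0,0,0.002],[0.0,-0.013,0.075,0.001,0,0,0.002],[0.0,-0.0132,0.0815,0.001,0,0,0.002],[0.0,-0.0132,0.0815,0.001,0,0,0.002],[0.0,-0.0132,0.0815,0.001,0,0,0.002]]]';python3 - <<'E'
from h import *
st();go((.5445,.2222,.137),-178.3)
d=snap('side','side11');W=world(d)
cv2.imwrite('pics/side11.png',cv2.resize(d['pixels'][215:325,160:280,::-1],(654,600),interpolation=cv2.INTER_CUBIC))
m=(abs(W[...,0]-.543)<.06)&(abs(W[...,1]-.2225)<.08)&(W[...,2]>.124)&(W[...,2]<.138)
q=W[m]*1000
for y0 in(235,245,255):
    r=q[(q[:,1]>y0)&(q[:,1]<y0+10)];print(y0,len(r),np.percentile(r,[2,98],axis=0).round(1).tolist())
print(np.percentile(q,[1,99],axis=0).round(1).tolist())
m=(abs(W[...,0]-.543)<.02)&(W[...,1]>.269)&(W[...,1]<.3)&(W[...,2]>.12);print('tab',m.sum(),W[m].min(0),W[m].max(0))
E
```

```text
t: 19.77
eef_pos: [0.5457, 0.2209, 0.1399]
eef_rot: [3.141, 0.0, -3.114]
wrist_force: [0.4, 0.4, -1.3]
opening: 0.0104
grasp_force: 61.1
19.77 [0.5457 0.2209 0.1399] [ 1.7998e+02  1.0000e-02 -1.7842e+02] F [ 0.4  0.4 -1.3] op 0.0104 g 61.05081081390381 j [ 0.72  0.02 -0.1  -0.   -1.45 -2.27]
shift [0.0012 0.0013 0.0029] rot [ 0.     0.    -0.002] 0.1
235 181 [[512.1, 235.3, 131.4], [578.2, 244.8, 135.8]]
245 181 [[512.2, 245.2, 132.2], [573.2, 254.7, 135.7]]
255 187 [[511.6, 255.3, 125.0], [573.5, 264.7, 136.3]]
[[509.4, 177.9, 126.5], [577.9, 277.7, 136.8]]
tab 1471 [0.52303414 0.26900203 0.13195084] [0.56194365 0.29997424 0.5442575 ]
```

View pics/side11.png

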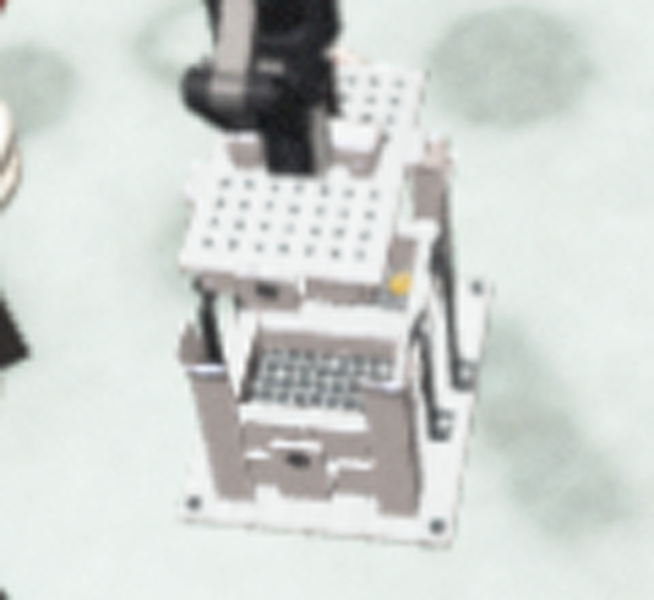

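The cover is over the carrier, its tab at the near (+y) end at (265,290) in the crop, centred in x and about 2 mm short in y. I lower it.

```bash
python3 -m inch '[[[0.0,0,0.0018,0.0,0,0,-0.001],[0.0,0,0.0018,0.01,0,0,-0.001],[0.0,0,0.0018,0.02,0,0,-0.001],[0.0,0,0.0018,0.03,0,0,-0.001],[0.0,0,0.0018,0.038,0,0,-0.001],[0.0,0,0.0018,0.044,0,0,-0.001],[0.0,0,0.0018,0.044,0,0,-0.001]]]' 40;python3 - <<'E'
from h import *
st()
d=snap('side','side12');W=world(d)
m=(abs(W[...,0]-.543)<.06)&(abs(W[...,1]-.2225)<.08)&(W[...,2]>.08)&(W[...,2]<.095)
q=W[m]*1000
for y0 in(235,245):
    r=q[(q[:,1]>y0)&(q[:,1]<y0+10)];print(y0,len(r),np.percentile(r,[2,98],axis=0).round(1).tolist())
r=q[(abs(q[:,0]-530)<6)];print(r.max(0))
E
```

```text
t: 20.7
eef_pos: [0.5455, 0.2229, 0.0952]
eef_rot: [-3.141, -0.001, -3.113]
wrist_force: [-0.0, 0.0, -1.2]
opening: 0.01
grasp_force: 61.0
20.7 [0.5455 0.2229 0.0952] [-1.7999e+02 -4.0000e-02 -1.7835e+02] F [-0.   0.  -1.2] op 0.01 g 61.041555404663086 j [ 0.73  0.04 -0.16 -0.   -1.37 -2.27]
235 174 [[512.2, 235.2, 84.8], [581.7, 244.8, 92.3]]
245 169 [[512.4, 245.2, 88.3], [573.3, 254.7, 92.1]]
[535.98334366 280.07234657  94.84608684]
```

```bash
python3 -m inch '[[[0.0,0,0,0.002,0,0,0],[0.0,0,0,0.004,0,0,0],[0.0,0,0,0.005,0,0,0],[0.0,0,0,0.005,0,0,0]]]';python3 -c "
from h import *;st()"
```

```text
t: 21.25
eef_pos: [0.5456, 0.2231, 0.0911]
eef_rot: [3.141, 0.0, -3.113]
wrist_force: [-3.3, 0.3, 1.8]
opening: 0.01
grasp_force: 61.5
21.25 [0.5456 0.2231 0.0911] [ 1.7996e+02  2.0000e-02 -1.7834e+02] F [-3.3  0.3  1.8] op 0.01 g 61.49303197860718 j [ 0.73  0.04 -0.17 -0.   -1.36 -2.27]
```

Contact has been made at the expected height. I release it and lift off.

```bash
python3 -m inch '[[[0.0,0,0,0.0008,0,0,0],[0.03,0,0,0,0,0,0],[0.03,0,0,0,0,0,0],[0.03,0,0,0,0,0,0],[0.03,0,0,-0.003,0,0,0],[0.03,0,0,-0.025,0,0,0],[0.03,0,0,-0.045,0,0,0],[0.0,0,0,-0.045,0,0,0],[0.0,0,0,-0.045,0,0,0],[0.0,0,0,-0.045,0,0,0]]]';python3 - <<'E'
from h import *
st()
W=world(snap('side','side13'))
m=(abs(W[...,0]-.543)<.022)&(abs(W[...,1]-.2225)<.005)&(W[...,2]<.115);print('bar z',np.median(W[m][:,2]),m.sum())
q=W[(abs(W[...,0]-.543)<.045)&(abs(W[...,1]-.2225)<.065)&(W[...,2]>.07)&(W[...,2]<.1)]
for y in(.245,.26,.2,.185):
    for x in(.52,.565):
        m=(abs(W[...,0]-x)<.007)&(abs(W[...,1]-y)<.007)&(W[...,2]>.04);print(x,y,np.median(W[m][:,2]).round(4),m.sum())
r=q[(abs(q[:,0]-.543)<.008)];print('tab y',r.max(0))
E
```

```text
t: 22.5
eef_pos: [0.5452, 0.2228, 0.1348]
eef_rot: [-3.141, -0.001, -3.113]
wrist_force: [0.5, 0.1, 0.1]
opening: 0.0001
grasp_force: 0.0
22.5 [0.5452 0.2228 0.1348] [-1.7998e+02 -8.0000e-02 -1.7835e+02] F [0.5 0.1 0.1] op 0.0001 g 0.0 j [ 0.73  0.02 -0.11 -0.   -1.44 -2.27]
bar z 0.09984793277539049 108
0.52 0.245 0.2827 281
0.565 0.245 0.2314 118
0.52 0.26 0.3793 1249
0.565 0.26 0.4232 1438
0.52 0.2 0.0842 49
0.565 0.2 0.0849 41
0.52 0.185 0.0848 43
0.565 0.185 0.0847 11
tab y [0.55095821 0.28240516 0.09997456]
```

```bash
python3 -m inch '[[[0.0,0,0,0.025,0,0,0],[0.0,0,0,0.032,0,0,0],[0.0,0,0,0.035,0,0,0],[0.0,0,0,0.038,0,0,0],[0.0,0,0,0.041,0,0,0],[0.0,0,0,0.043,0,0,0],[0.0,0,0,0.045,0,0,0],[0.0,0,0,0.0465,0,0,0],[0.0,0,0,0.0465,0,0,0]]]';python3 -c "
from h import *;st()"
```

```text
t: 23.68
eef_pos: [0.5461, 0.2232, 0.0902]
eef_rot: [3.141, 0.001, -3.113]
wrist_force: [0.4, 0.0, 5.3]
opening: 0.0
grasp_force: 2.7
23.68 [0.5461 0.2232 0.0902] [ 1.7995e+02  8.0000e-02 -1.7834e+02] F [0.4 0.  5.3] op 0.0 g 2.6932293176651 j [ 0.73  0.04 -0.17  0.   -1.36 -2.27]
```

```bash
python3 -m inch '[[[0.0,0,0,0.002,0,0,0],[0.0,0,0,0.003,0,0,0],[0.0,0,0,0.003,0,0,0],[0.0,0,0,0.003,0,0,0]]]'; python3 -c "
from h import *;st()"; python3 -m inch '[[[0.0,0,0,-0.02,0,0,0],[0.0,0,0,-0.06,0,0,0],[0.0,0,0,-0.06,0,0,0],[0.0,0.02,-0.06,-0.06,0,0,0],[0.0,0.03,-0.1,-0.06,0,0,0],[0.0,0.03,-0.1,-0.06,0,0,0]]]'; python3 - <<'E'
from h import *
st()
d=snap('side','side14');W=world(d)
m=(abs(W[...,0]-.543)<.022)&(abs(W[...,1]-.2225)<.005)&(W[...,2]<.115);print('bar z',np.median(W[m][:,2]),m.sum())
for y in(.245,.26,.2,.185):
    for x in(.52,.565):
        m=(abs(W[...,0]-x)<.007)&(abs(W[...,1]-y)<.007)&(W[...,2]>.04)&(W[...,2]<.1);print(x,y,np.median(W[m][:,2]).round(4),m.sum())
cv2.imwrite('pics/side14.png',cv2.resize(d['pixels'][215:325,160:280,::-1],(654,600),interpolation=cv2.INTER_CUBIC))
E
```

```text
t: 24.18
eef_pos: [0.5462, 0.2232, 0.0901]
eef_rot: [3.141, 0.003, -3.112]
wrist_force: [-6.8, -0.8, 17.0]
opening: -0.0002
grasp_force: 8.8
24.18 [0.5462 0.2232 0.0901] [ 1.7994e+02  1.7000e-01 -1.7831e+02] F [-6.8 -0.8 17. ] op -0.0002 g 8.828589851036668 j [ 0.73  0.04 -0.17  0.   -1.35 -2.27]
t: 24.92
eef_pos: [0.518, 0.1201, 0.1462]
eef_rot: [3.141, -0.0, -3.115]
wrist_force: [0.3, -0.0, 1.0]
opening: 0.0002
grasp_force: 0.0
24.93 [0.518  0.1201 0.1462] [ 1.7997e+02 -1.0000e-02 -1.7850e+02] F [ 0.3 -0.   1. ] op 0.0002 g 0.0 j [ 0.61 -0.14 -0.24 -0.   -1.47 -2.15]
bar z 0.08859609041986816 118
0.52 0.245 0.0742 52
0.565 0.245 0.0738 48
0.52 0.26 0.0732 58
0.565 0.26 0.0733 68
0.52 0.2 0.0731 43
0.565 0.2 0.0729 42
0.52 0.185 0.0733 39
0.565 0.185 0.0728 35
```

View pics/side14.png

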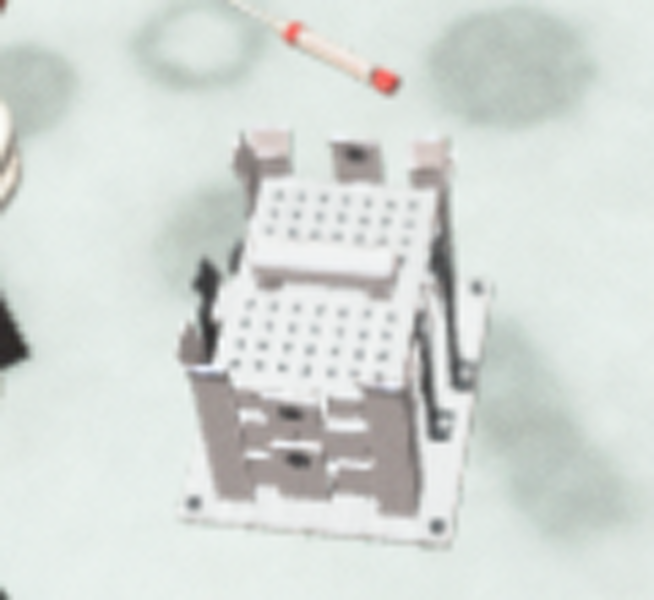

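The cover lies flat with its plate at about 74 mm. Its tab is at the near end at (290,410) above the first tray's at (298,458), and the second tray's tab is at the far end at (355,155). I hand in.

```bash
python3 -c "
from workcell import env;print(env.hand_in())"
```

```text
the job is handed in; nothing more can be done
None
```

The job is handed in: the second tray and then the cover are snapped down flat in the carrier with their tabs at alternating ends, and the arm never touched the other things on the bench.

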